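Dispense a dose with the two-stage key

ROBOT

A 6-joint arm with a two-finger parallel gripper is mounted at the origin on the work surface. World frame = base frame: x ahead of the robot, y to its left, z up, the work surface at z = 0. Lengths are in mm, angles in degrees, forces in N, time in s.
With the tool pointing down it reaches from about 350 to 975 mm from the base axis. Payload 7.1 kg.
Tool frame: the origin (TCP) lies at the very end of the fingers, on their centre line; the grasp point (between the pads) lies 19 mm behind it (env.grip_depth is the distance from the TCP to the grasp point, in mm); z points along the fingers, y is the direction in which the jaws open and shut (so a half turn about z gives the same grasp; the last joint's range is limited). The gripper opens to 88 mm and grips with 3 to 60 N. Pads are 20 mm wide; open, the fingers measure 115 mm over their backs; the gripper's body (75 mm by 178 mm) begins 61 mm behind the grasp point.
Start: joints at [-75.516, 24.242, 93.386, -0, 62.372, -1.089], TCP at [167.81, -602.034, 222.675] pointing down, gripper open.
Joint ranges: [-172.04, 172.04], [-51.8, 120.97], [4.93, 147.93], [-75.15, 255.16], [6.16, 154.13], [-145.62, 145.62]. Speed limits (degrees/s): [136.94, 136.94, 172.46, 180, 180, 180].

INTERFACE

Orientations are given as a 3x3 rotation matrix whose columns are the frame's x, y, z axes.
In Python, from rig import readout, vision, order, env gives the robot as it stands.
- The arm moves only by the tool servo_tool, never from a script. Its argument "steps" is a list of rows, each an object with "xyz": the shift along the world's x, y, z normalised to -1 to 1, where 1 is 120 mm, a list of three; "twist": the turn, a rotation vector about the world's x, y, z normalised to -1 to 1, where 1 is 45 degrees, a list of three; "jaw": the opening, from 0 (shut) to 1 (fully open). In form: [{"xyz": [x, y, z], "twist": [ax, ay, az], "jaw": jaw}, ...]. A call has 1 to 12 rows; each row shifts and turns the commanded pose from where the row before left it; what a row does not reach is not made up. A row lasts 1/12 s, in which the tool goes at most 41.7 mm and 7.16 degrees, less where a joint would pass 70% of its speed; a pose out of reach is approached as far as the arm can. A call with a number of a shift or a turn outside -1 to 1 is refused whole. A call with a gripper value outside its range is refused whole. The fingers move at their own pace and stop on an object; "force" is the grip in N (left out, the last holds). Time passes only in rows, so rows that do not move let the fingers close. It gives the time, the measured TCP pose, the force and the opening at its end, in the units of the state.
- readout.get_state(): the state, without advancing time (a new reading comes with each control period).
- vision.grab_frame(name): name is "scene" or "top" or "wrist"; returns a dict with "color" (420x560x3 uint8, blue, green, red), "z_map" (420x560 float32, mm along the optical axis (not along the pixel's ray), 0 where there is no reading), "K" (3x3 intrinsics, pixels), "D" ([k1, k2, p1, p2, k3] as OpenCV has them; the pictures are not rectified), "rvec" (rotation vector, rad) and "tvec" (3), from world to camera coordinates, as OpenCV has them. Camera axes: x right, y down, z forward; pixel columns grow to the right and rows downward; lengths in mm; the calibration is good to about 2 mm. A picture is of the moment at which its call begins.
- order.hand_in(): hands the job in, once; it reports no verdict.
Trained networks look in the newest picture that a camera, given by its name, has taken for a name from the list of things; names that differ only in an ending like _2 or _b are one class to them, and where a whole thing is asked for, a point or a joint stands for the part that bears it (a point fixed in the world has none). Each returns a list of dicts, best first, with "score" (0 to 1); they miss things now and then, are a little off and sometimes report something else, mostly with a low value. They report only what shows in the picture. A call takes as long as a camera call.
- vision.cut_out(camera, name): "mask" (420x560 bool, what is visible of it).
- vision.landmark_of(camera, name): "at" ([x, y, z] in mm, in world coordinates, good to about 4 mm: a listed point, or the origin of a listed thing).
The state is a dict: "clock": time; "qpos": joint angles; "qvel": joint speeds; "tau": joint torques, N m; "eef_pos": TCP position; "orientation": TCP orientation; "ft_force": force on the tool from outside, world axes, zero at the start; "torque": the same for the moment, N m; "opening": finger opening in mm.
Only numpy, scipy, OpenCV 4.12 (cv2) and the standard library are available. Lean on these libraries where they do the work, as an engineer would, in place of code of your own. Each camera call takes 0.05 s, during which the arm holds its last target. There are 200 camera calls.

TASK

Stand the small round-bottomed steel cup in the round hollow of the white pill dispenser, so that it settles upright and centred, and let go of it. Then press the dispenser's key to its halfway stop, keep it there for about two seconds without the ball-shaped dose rolling, and only then press it fully down, so that the ball rolls into the cup. Let the key come back up, and leave the other things on the shelf where they are.

Things in the scene. Friction and masses are not known exactly. Their poses are not given: they have to be found in the camera images.
- dispenser: White pill dispenser on a grey foot 90 x 240 x 6 mm, fixed; origin on the shelf, z up. Case 76 mm wide in x, y -102 to +26 mm, top 92 mm up; key towards -y, cup's hollow towards +y. An open chute 26 mm wide (x = 0) slopes down +y and ends as a spout at y = 60 mm, floor 66, rails at most 82 mm up; nothing overhangs the hollow. Put the cup in with the fingers on its two x sides, clear of the spout.
- seat (a point): Centre of the cup's hollow, on the foot 6 mm above the shelf, at y = +90 mm of the dispenser; axes as the dispenser's. A grey funnel-like ring, 45 degree walls, inner radius about 30 mm at its rim 16 mm above this point, outer radius 39 mm. A cup let go within about 6 mm of the axis slides to the centre (give or take 3 mm); seated, its centre is 26 mm above this point (its flat on the foot).
- key_axis (a point): On the key's vertical axis at the case's flat top (92 mm above the shelf), at y = -68 mm of the dispenser; axes as the dispenser's. The key is a round white cap 31 mm across that is pressed straight down. Its stem is screw-adjustable: the unpressed cap's top stands anywhere from 16 to 26 mm above this point, different each time and not reported; find it by touch.
- key (a joint): First stage: travel of the cap on its stem in m, 0 unpressed, 0.004 at the halfway stop; takes 1.2 N at first to 2.7 N at the stop.
- gate (a joint): Second stage: travel of stem and gate tongue in m; 0 until the halfway stop, 0.007 fully down. Starts only above about 12 N on the key, about 15 N fully down, so 4 to 9 N rests on the halfway stop. The tongue stands 5 mm above the chute floor and holds the ball; beyond about 0.0045 the ball rolls. Springs bring both stages back when let go.
- ball_center (a point): Centre of the dose, a white ball-shaped capsule 22 mm across, 15 g, loose in the chute behind the gate tongue.
- cup_center (a point): Centre (half-way up) of the loose steel cup, 26 mm above its bottom; z along its axis. 50 mm across at the rim, 48 lower down, 52 high, wall 3 mm, about 90 g; the lowest 16 mm is convex, tapering at 45 degrees to a flat 22 mm across. Inside floor 16 mm above the bottom. Stands in one of three places, the pill bottle and the tumbler in the others.
- pill_bottle: Amber pill bottle with a screw top, 48 mm across, 82 mm high, loose, standing; origin under its centre. Bystander.
- tumbler: Glass tumbler, 64 mm across at the rim, 85 mm high, loose, standing, empty; origin under its centre. Bystander.
- monitor: White blood pressure monitor, 115 x 140 x 55 mm, loose, 450 g; origin under its centre. Bystander.
- dish: Grey ceramic dish, 112 mm across, 22 mm high, with a steel spoon lying in it, loose; origin under its centre. Bystander.

How it is judged (in metres and radians):
On the way, in this order (a step that is already met when the one before it is completed fails the run):
1. the cup stands seated in the dispenser's hollow, let go, with the ball still behind the gate (horizontal distance between cup_center and seat below 0.005 m and z of cup_center in the frame of seat below 0.03 m and angle between cup_center's own z axis and vertical below 0.15 rad and y of ball_center in the frame of seat below -0.075 m and contact force between the fingers and cup below 0.1 N and linear speed of cup below 0.02 m/s), for 0.3 s.
2. the key is kept at its halfway stop for a second, the gate not moved and the ball still behind it, the cup seated (value of joint key above 0.0032 m and value of joint gate below 0.0015 m and y of ball_center in the frame of seat below -0.075 m and horizontal distance between cup_center and seat below 0.005 m and z of cup_center in the frame of seat below 0.03 m and angle between cup_center's own z axis and vertical below 0.15 rad), for 1 s.
3. the key is fully down (value of joint gate above 0.006 m and horizontal distance between cup_center and seat below 0.005 m), for 0.1 s.
At the end, for the whole second after the job is handed in: The cup stands seated in the hollow (axis within 5 mm, upright within 0.15 rad, centre at most 30 mm above the seat point), the ball lies inside the cup (within 18 mm of its axis and lower than 10 mm above its centre), both at rest, and both stages of the key are back up (within 1 mm) (horizontal distance between cup_center and seat below 0.005 m and z of cup_center in the frame of seat below 0.03 m and angle between cup_center's own z axis and vertical below 0.15 rad and horizontal distance between ball_center and cup_center below 0.018 m and z of ball_center in the frame of cup_center below 0.01 m and value of joint each of key, gate below 0.001 m and linear speed of cup below 0.02 m/s and linear speed of ball below 0.05 m/s); the robot touches nothing.
It fails at once if the pill bottle is moved more than 25 mm or tipped (distance of pill_bottle from where it was at the start of the episode above 0.025 m or angle between pill_bottle's own z axis and vertical above 0.3 rad).
It fails at once if the tumbler is moved more than 25 mm or tipped (distance of tumbler from where it was at the start of the episode above 0.025 m or angle between tumbler's own z axis and vertical above 0.3 rad).
It fails at once if the monitor is moved more than 25 mm or tipped (distance of monitor from where it was at the start of the episode above 0.025 m or angle between monitor's own z axis and vertical above 0.3 rad).
It fails at once if the dish is moved more than 25 mm or tipped (distance of dish from where it was at the start of the episode above 0.025 m or angle between dish's own z axis and vertical above 0.3 rad).
It also fails if it takes over 51 s, if anything falls off the work surface, if the arm or the gripper's body presses on something with over 40 N, if the wrist force passes 120 N, or if a joint passes its speed limit or range.

## Working session

There is one attempt and no reset: what is moved stays moved. The work goes in short steps, Python scripts to look and compute and a tool call to move; the robot and the scene stay as the last step left them, time stands still between calls to the robot, and variables do not carry over. Pictures are saved under pics/ and viewed, about 8 in all and at most 12, crops included, and the job is handed in when it is done.

Besides the shell and the picture viewer there is one more tool, called after ">>>" by a JSON object that holds its "api" and its "payload". servo_tool: Moves the arm, as the interface text tells. Its arguments: {"type":"object","properties":{"steps":{"type":"array","items":{"type":"object","properties":{"xyz":{"type":"array","items":{"type":"number"}},"twist":{"type":"array","items":{"type":"number"}},"jaw":{"type":"number"}}}},"force":{"type":"number"}},"required":["steps"]}

```bash
mkdir -p pics; cat > h.py <<'E'
import numpy as np, cv2
from rig import readout, vision, order, env
def cloud(f, mask):
    v,u=np.nonzero(mask&(f["z_map"]>0)); z=f["z_map"][v,u]
    p=cv2.undistortPoints(np.c_[u,v].astype(float).reshape(-1,1,2),f["K"],np.array(f["D"]))[:,0]
    R=cv2.Rodrigues(np.array(f["rvec"],float))[0]
    return (np.c_[p*z[:,None],z]-np.ravel(f["tvec"]))@R
def top(names):
    pass
E
python3 - <<'E'
from h import *
ims=[]
for c in ["top","scene"]:
    f=vision.grab_frame(c); ims.append(f["color"])
    print(c)
    for n in ["dispenser","seat","key_axis","ball_center","cup_center","pill_bottle","tumbler","monitor","dish"]:
        try: r=vision.landmark_of(c,n)
        except Exception as e: print(n,e); continue
        print(n,[(round(a["score"],2),np.round(a["at"]).tolist()) for a in r[:3]])
cv2.imwrite("pics/a.png",ims[0]);cv2.imwrite("pics/b.png",ims[1])
s=readout.get_state();print(s["clock"],s["opening"],s["ft_force"],s["orientation"])
E
```

```text
top
dispenser [(0.65, [539.0, -91.0, -1.0])]
seat [(0.66, [519.0, -8.0, 6.0])]
key_axis [(0.85, [546.0, -157.0, 94.0]), (0.33, [533.0, -92.0, 91.0])]
ball_center [(0.46, [533.0, -90.0, 90.0])]
cup_center [(0.78, [472.0, 168.0, 27.0])]
pill_bottle []
tumbler [(0.94, [597.0, 158.0, -2.0])]
monitor [(0.74, [757.0, 180.0, 2.0])]
dish [(0.71, [597.0, 156.0, 0.0]), (0.66, [614.0, -470.0, 1.0])]
scene
dispenser [(0.64, [539.0, -96.0, -2.0])]
seat [(0.97, [516.0, -3.0, 6.0])]
key_axis [(0.74, [543.0, -162.0, 95.0])]
ball_center [(0.67, [539.0, 321.0, -1.0]), (0.56, [536.0, -91.0, 93.0])]
cup_center [(0.78, [472.0, 164.0, 28.0])]
pill_bottle [(0.61, [535.0, 320.0, -1.0])]
tumbler [(0.57, [600.0, 152.0, 3.0])]
monitor [(0.59, [756.0, 180.0, 1.0])]
dish [(0.66, [613.0, -472.0, -1.0])]
1.0 88.12336230782576 [ 0.71866143 -0.19882499 -0.20334814] [[ 9.63294923e-01  2.68445323e-01 -5.66630262e-06]
 [ 2.68445323e-01 -9.63294922e-01  3.99903960e-05]
 [ 5.27691423e-06 -4.00436379e-05 -9.99999999e-01]]
```

View pics/a.png

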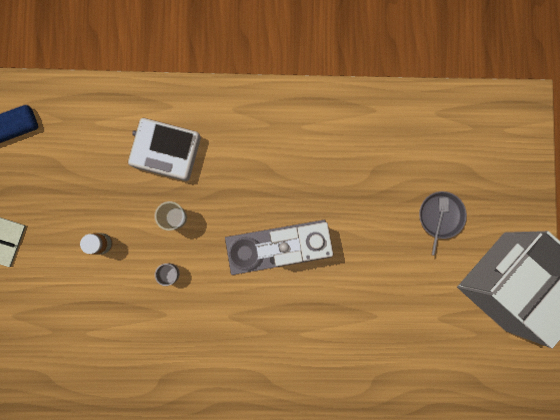

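```bash
python3 - <<'E'
from h import *
f=vision.grab_frame("top")
P=cloud(f,np.ones((420,560),bool))
def sel(x,y,r,z0,z1):
    d=np.hypot(P[:,0]-x,P[:,1]-y); return P[(d<r)&(P[:,2]>z0)&(P[:,2]<z1)]
def rep(n,q):
    c,r=cv2.minEnclosingCircle(q[:,:2].astype(np.float32)) if len(q) else ((0,0),0)
    print(n,len(q),np.round(c),round(r,1),"zmax",np.percentile(q[:,2],[50,98]).round(1) if len(q) else 0)
rep("cup rim",sel(472,166,45,46,60)); 
rep("tumbler",sel(598,155,55,70,95)); rep("bottle",sel(537,320,45,70,95))
rep("key",sel(544,-160,35,103,130))
rep("seat ring",sel(518,-5,45,17,28))
q=sel(539,-95,110,86,98); b=cv2.minAreaRect(q[:,:2].astype(np.float32)); print("case top",b)
q=sel(530,-60,170,3,9.5); print("foot",cv2.minAreaRect(q[:,:2].astype(np.float32)))
E
```

```text
cup rim 111 [470. 164.] 24.8 zmax [52.  56.4]
tumbler 239 [600. 154.] 32.8 zmax [84.4 88.6]
bottle 346 [537. 322.] 22.1 zmax [82.  85.8]
key 163 [ 549. -163.] 15.4 zmax [113.9 117.9]
seat ring 416 [519.  -8.] 39.4 zmax [21.3 25.9]
case top ((541.01318359375, -127.22838592529297), (78.11257934570312, 141.65065002441406), 10.671869277954102)
foot ((529.2599487304688, -58.33123779296875), (336.6909484863281, 335.7713928222656), 5.90267276763916)
```

Top view: the cup is at pixel (166,274), the tumbler at (171,216), the bottle at (94,244), the seat at (243,253) and the key at (316,241). These agree with the networks. The dispenser's yaw is about 10.4°, and the jaws must lie along its x axis.

>>> {"api": "servo_tool", "payload": {"steps": [{"xyz":[0.19,0.27,0],"twist":[0,0,0.13],"jaw":1},{"xyz":[0.19,0.27,0],"twist":[0,0,0.13],"jaw":1},{"xyz":[0.19,0.27,0],"twist":[0,0,0.13],"jaw":1},{"xyz":[0.19,0.27,0],"twist":[0,0,0.13],"jaw":1},{"xyz":[0.19,0.27,0],"twist":[0,0,0.13],"jaw":1},{"xyz":[0.19,0.27,0],"twist":[0,0,0.13],"jaw":1},{"xyz":[0.19,0.27,0],"twist":[0,0,0.13],"jaw":1},{"xyz":[0.19,0.27,0],"twist":[0,0,0.13],"jaw":1},{"xyz":[0.19,0.27,0],"twist":[0,0,0.13],"jaw":1},{"xyz":[0.19,0.27,0],"twist":[0,0,0.13],"jaw":1},{"xyz":[0.19,0.27,0],"twist":[0,0,0.13],"jaw":1},{"xyz":[0.19,0.27,0],"twist":[0,0,0.13],"jaw":1}]}}

```text
clock: 2.05
eef_pos: [442.3, -211.5, 223.0]
orientation: [[0.069, 0.998, 0.001], [0.998, -0.069, -0.0], [-0.0, 0.001, -1.0]]
ft_force: [0.4, -0.5, -0.1]
opening: 87.5
```

>>> {"api": "servo_tool", "payload": {"steps": [{"xyz":[0.02,0.26,0],"twist":[0,0,0.027],"jaw":1},{"xyz":[0.02,0.26,0],"twist":[0,0,0.027],"jaw":1},{"xyz":[0.02,0.26,0],"twist":[0,0,0.027],"jaw":1},{"xyz":[0.02,0.26,0],"twist":[0,0,0.027],"jaw":1},{"xyz":[0.02,0.26,0],"twist":[0,0,0.027],"jaw":1},{"xyz":[0.02,0.26,0],"twist":[0,0,0.027],"jaw":1}]}}

```text
clock: 2.55
eef_pos: [455.8, -24.5, 222.9]
orientation: [[-0.054, 0.999, 0.0], [0.999, 0.054, -0.0], [-0.0, 0.0, -1.0]]
ft_force: [1.3, -0.9, 0.8]
opening: 87.6
```

```bash
python3 - <<'E'
from h import *
f=vision.grab_frame("wrist"); cv2.imwrite("pics/c.png",f["color"])
for n in ["seat","key_axis","ball_center","dispenser","cup_center"]:
    r=vision.landmark_of("wrist",n); print(n,[(round(a["score"],2),np.round(a["at"],1).tolist()) for a in r[:2]])
P=cloud(f,np.ones((420,560),bool))
def rep(n,x,y,r,z0,z1):
    d=np.hypot(P[:,0]-x,P[:,1]-y); q=P[(d<r)&(P[:,2]>z0)&(P[:,2]<z1)]
    if len(q)<5: print(n,"none");return
    c,rr=cv2.minEnclosingCircle(q[:,:2].astype(np.float32)); print(n,len(q),np.round(c,1),round(rr,1),q[:,2].mean())
rep("ring",518,-6,46,18,26); rep("key",547,-161,28,104,125); rep("ball",536,-90,25,84,100)
E
```

```text
seat [(0.86, [517.3, -2.9, 10.3])]
key_axis [(0.76, [549.1, -160.0, 91.0])]
ball_center [(0.8, [534.3, -92.8, 92.3])]
dispenser [(0.95, [531.4, -97.3, -3.1])]
cup_center []
ring 2093 [517.8  -6.2] 39.0 21.417645379842085
key 892 [ 546.6 -161.4] 15.9 112.4871036088522
ball 643 [532.6 -93. ] 24.5 91.4763569923811
```

View pics/c.png

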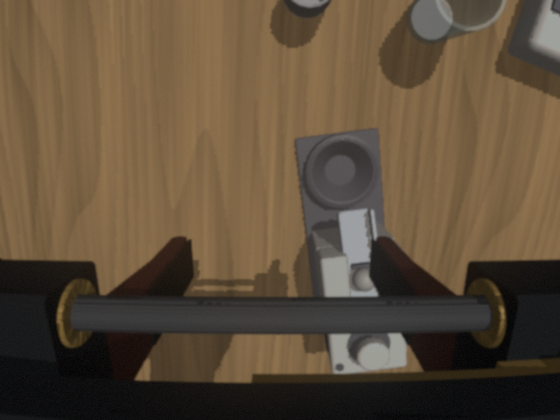

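>>> {"api": "servo_tool", "payload": {"steps": [{"xyz":[0.015,0.197,-0.07],"twist":[0,0,0.0206],"jaw":1},{"xyz":[0.015,0.197,-0.07],"twist":[0,0,0.0206],"jaw":1},{"xyz":[0.015,0.197,-0.07],"twist":[0,0,0.0206],"jaw":1},{"xyz":[0.015,0.197,-0.07],"twist":[0,0,0.0206],"jaw":1},{"xyz":[0.015,0.197,-0.07],"twist":[0,0,0.0206],"jaw":1},{"xyz":[0.015,0.197,-0.07],"twist":[0,0,0.0206],"jaw":1},{"xyz":[0.015,0.197,-0.07],"twist":[0,0,0.0206],"jaw":1},{"xyz":[0.015,0.197,-0.07],"twist":[0,0,0.0206],"jaw":1},{"xyz":[0,0,0],"twist":[0,0,0],"jaw":1}]}}

```text
clock: 3.6
eef_pos: [470.6, 164.5, 154.2]
orientation: [[-0.183, 0.983, -0.001], [0.983, 0.183, 0.0], [0.0, -0.001, -1.0]]
ft_force: [0.2, -0.4, 0.1]
opening: 87.7
```

```bash
python3 - <<'E'
from h import *
f=vision.grab_frame("wrist"); cv2.imwrite("pics/d.png",f["color"])
for n in ["cup_center"]:
    r=vision.landmark_of("wrist",n); print(n,[(round(a["score"],2),np.round(a["at"],1).tolist()) for a in r[:2]])
P=cloud(f,np.ones((420,560),bool))
def rep(n,x,y,r,z0,z1):
    d=np.hypot(P[:,0]-x,P[:,1]-y); q=P[(d<r)&(P[:,2]>z0)&(P[:,2]<z1)]
    if len(q)<5: print(n,"none");return
    c,rr=cv2.minEnclosingCircle(q[:,:2].astype(np.float32)); print(n,len(q),np.round(c,1),round(rr,1),q[:,2].mean())
rep("cup",470,165,40,48,57);rep("tumbler",600,154,45,80,90)
print(readout.get_state()["eef_pos"])
E
```

```text
cup_center [(0.74, [467.4, 167.9, 30.6])]
cup 819 [469.3 165.4] 24.9 51.945447838300616
tumbler 932 [598.1 158.5] 31.4 84.33147505400387
[470.29084321 162.36525608 155.07564997]
```

View pics/d.png

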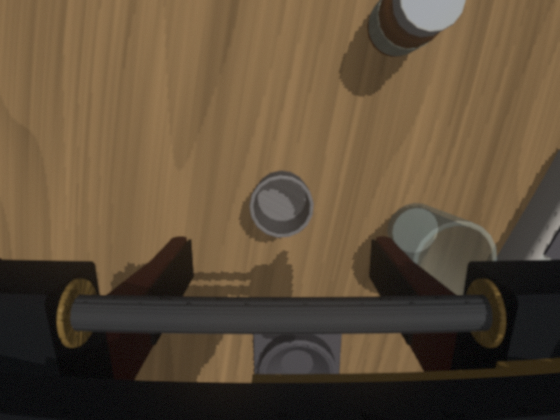

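The cup, at pixel (281,206), lies centred between the fingers at (469.5,165) with its rim at 52 mm. I'll descend and grip it.

>>> {"api": "servo_tool", "payload": {"steps": [{"xyz":[-0.008,0.005,-0.15],"twist":[0,0,0],"jaw":1},{"xyz":[0,0,-0.15],"twist":[0,0,0],"jaw":1},{"xyz":[0,0,-0.15],"twist":[0,0,0],"jaw":1},{"xyz":[0,0,-0.15],"twist":[0,0,0],"jaw":1},{"xyz":[0,0,-0.15],"twist":[0,0,0],"jaw":1},{"xyz":[0,0,-0.15],"twist":[0,0,0],"jaw":1},{"xyz":[0,0,-0.12],"twist":[0,0,0],"jaw":1},{"xyz":[0,0,-0.073],"twist":[0,0,0],"jaw":1},{"xyz":[0,0,0],"twist":[0,0,0],"jaw":1},{"xyz":[0,0,0],"twist":[0,0,0],"jaw":1}]}}

```text
clock: 4.53
eef_pos: [469.5, 162.8, 24.5]
orientation: [[-0.18, 0.984, -0.0], [0.984, 0.18, -0.0], [-0.0, -0.0, -1.0]]
ft_force: [0.0, -0.4, 0.7]
opening: 88.2
```

>>> {"api": "servo_tool", "payload": {"steps": [{"xyz":[0,0,0],"twist":[0,0,0],"jaw":0.3},{"xyz":[0,0,0],"twist":[0,0,0],"jaw":0.3},{"xyz":[0,0,0],"twist":[0,0,0],"jaw":0.3},{"xyz":[0,0,0],"twist":[0,0,0],"jaw":0.3},{"xyz":[0,0,0],"twist":[0,0,0],"jaw":0.3},{"xyz":[0,0,0],"twist":[0,0,0],"jaw":0.3},{"xyz":[0,0,0],"twist":[0,0,0],"jaw":0.3},{"xyz":[0,0,0],"twist":[0,0,0],"jaw":0.3},{"xyz":[0,0,0],"twist":[0,0,0],"jaw":0.3},{"xyz":[0,0,0],"twist":[0,0,0],"jaw":0.3}], "force": 15}}

```text
clock: 5.37
eef_pos: [469.5, 163.8, 24.5]
orientation: [[-0.182, 0.983, 0.0], [0.983, 0.182, 0.0], [0.0, 0.0, -1.0]]
ft_force: [0.3, -0.4, 3.5]
opening: 49.6
```

>>> {"api": "servo_tool", "payload": {"steps": [{"xyz":[0,0,0.1],"twist":[0,0,0],"jaw":0.3},{"xyz":[0,0,0.15],"twist":[0,0,0],"jaw":0.3},{"xyz":[0,0,0.15],"twist":[0,0,0],"jaw":0.3},{"xyz":[0,0,0.15],"twist":[0,0,0],"jaw":0.3},{"xyz":[0,0,0.15],"twist":[0,0,0],"jaw":0.3},{"xyz":[0,0,0.1],"twist":[0,0,0],"jaw":0.3},{"xyz":[0,0,0],"twist":[0,0,0],"jaw":0.3}]}}

```text
clock: 5.95
eef_pos: [470.4, 164.1, 122.3]
orientation: [[-0.182, 0.983, 0.003], [0.983, 0.182, 0.001], [0.0, 0.003, -1.0]]
ft_force: [0.6, 0.2, -1.2]
opening: 49.8
```

>>> {"api": "servo_tool", "payload": {"steps": [{"xyz":[0.04,-0.15,0],"twist":[0,0,0],"jaw":0.3},{"xyz":[0.04,-0.15,0],"twist":[0,0,0],"jaw":0.3},{"xyz":[0.04,-0.15,0],"twist":[0,0,0],"jaw":0.3},{"xyz":[0.04,-0.15,0],"twist":[0,0,0],"jaw":0.3},{"xyz":[0.04,-0.15,0],"twist":[0,0,0],"jaw":0.3},{"xyz":[0.04,-0.15,0],"twist":[0,0,0],"jaw":0.3},{"xyz":[0.04,-0.15,0],"twist":[0,0,0],"jaw":0.3},{"xyz":[0.04,-0.15,0],"twist":[0,0,0],"jaw":0.3},{"xyz":[0.04,-0.15,0],"twist":[0,0,0],"jaw":0.3},{"xyz":[0.04,-0.078,0],"twist":[0,0,0],"jaw":0.3},{"xyz":[0,0,0],"twist":[0,0,0],"jaw":0.3},{"xyz":[0,0,0],"twist":[0,0,0],"jaw":0.3}]}}

```text
clock: 6.95
eef_pos: [516.9, -7.7, 119.6]
orientation: [[-0.181, 0.984, -0.001], [0.984, 0.181, 0.0], [0.0, -0.001, -1.0]]
ft_force: [-0.2, 0.5, -0.4]
opening: 49.6
```

```bash
python3 - <<'E'
from h import *
ss=[]
for c in ["wrist","scene","top"]:
    f=vision.grab_frame(c); 
    if c!="top":cv2.imwrite(f"pics/e_{c}.png",f["color"])
    s=readout.get_state(); ss.append(s["eef_pos"])
    for n in ["cup_center","seat"]:
        r=vision.landmark_of(c,n); print(c,n,[(round(a["score"],2),np.round(a["at"],1).tolist()) for a in r[:2]])
    P=cloud(f,np.ones((420,560),bool)); z=s["eef_pos"][2]
    d=np.hypot(P[:,0]-518,P[:,1]+6)
    print(c,"rim pts",((d<26)&(abs(P[:,2]-z-29)<6)).sum(), P[(d<26)&(abs(P[:,2]-z-29)<6)].mean(0))
print(np.round(ss,1),s["ft_force"],s["opening"])
E
```

```text
wrist cup_center [(0.8, [514.7, -4.2, 125.8])]
wrist seat [(0.65, [519.1, -5.7, 11.6])]
wrist rim pts 1970 [518.01907524   4.91135965 147.33980316]
scene cup_center []
scene seat [(0.6, [517.7, -4.4, 4.4])]
scene rim pts 42 [516.06272106   8.80807774 147.72594579]
top cup_center []
top seat [(0.24, [612.1, -467.9, -2.8])]
top rim pts 0 [nan nan nan]
[[516.7  -7.2 119.7]
 [516.8  -6.8 120.1]
 [517.1  -7.1 120.3]] [ 0.04971416  0.58189426 -1.41362013] 49.4868167103054<stdin>:11: RuntimeWarning: Mean of empty slice.
  ret = um.true_divide(
```

View pics/e_wrist.png

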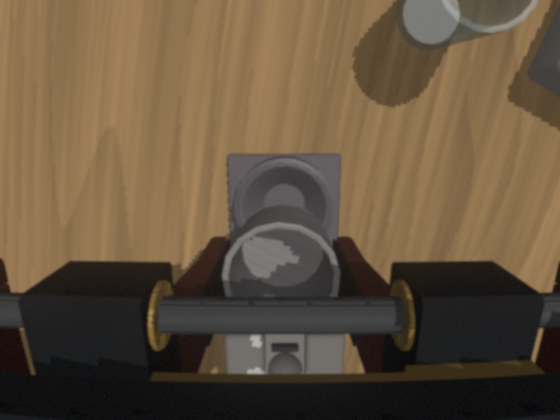

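The cup at pixel (281,270) is held over the funnel, with measured offsets within 2 mm. I'll lower it to about 2 mm above the seated height and release it.

>>> {"api": "servo_tool", "payload": {"steps": [{"xyz":[0.008,0,-0.1],"twist":[0,0,0],"jaw":0.3},{"xyz":[0,0,-0.1],"twist":[0,0,0],"jaw":0.3},{"xyz":[0,0,-0.1],"twist":[0,0,0],"jaw":0.3},{"xyz":[0,0,-0.1],"twist":[0,0,0],"jaw":0.3},{"xyz":[0,0,-0.1],"twist":[0,0,0],"jaw":0.3},{"xyz":[0,0,-0.1],"twist":[0,0,0],"jaw":0.3},{"xyz":[0,0,-0.06],"twist":[0,0,0],"jaw":0.3},{"xyz":[0,0,-0.04],"twist":[0,0,0],"jaw":0.3},{"xyz":[0,0,-0.025],"twist":[0,0,0],"jaw":0.3},{"xyz":[0,0,0],"twist":[0,0,0],"jaw":0.3},{"xyz":[0,0,0],"twist":[0,0,0],"jaw":0.3},{"xyz":[0,0,0],"twist":[0,0,0],"jaw":0.3}]}}

```text
clock: 8.4
eef_pos: [518.6, -7.7, 33.8]
orientation: [[-0.182, 0.983, 0.001], [0.983, 0.182, -0.0], [-0.0, 0.001, -1.0]]
ft_force: [0.0, -0.5, -1.8]
opening: 49.3
```

>>> {"api": "servo_tool", "payload": {"steps": [{"xyz":[0,0,-0.015],"twist":[0,0,0],"jaw":0.3},{"xyz":[0,0,0],"twist":[0,0,0],"jaw":0.3},{"xyz":[0,0,0],"twist":[0,0,0],"jaw":0.6},{"xyz":[0,0,0],"twist":[0,0,0],"jaw":0.65},{"xyz":[0,0,0],"twist":[0,0,0],"jaw":0.7},{"xyz":[0,0,0],"twist":[0,0,0],"jaw":0.8},{"xyz":[0,0,0],"twist":[0,0,0],"jaw":0.9},{"xyz":[0,0,0],"twist":[0,0,0],"jaw":0.9},{"xyz":[0,0,0],"twist":[0,0,0],"jaw":0.9}]}}

```text
clock: 9.15
eef_pos: [518.2, -7.7, 31.5]
orientation: [[-0.182, 0.983, 0.0], [0.983, 0.182, -0.0], [-0.0, 0.0, -1.0]]
ft_force: [-1.4, -0.3, 0.3]
opening: 78.3
```

>>> {"api": "servo_tool", "payload": {"steps": [{"xyz":[0,0,0.05],"twist":[0,0,0],"jaw":0.9},{"xyz":[0,0,0.1],"twist":[0,0,0],"jaw":0.9},{"xyz":[0,0,0.15],"twist":[0,0,0],"jaw":0.9},{"xyz":[0,0,0.2],"twist":[0,0,0],"jaw":0.9},{"xyz":[0,0,0.2],"twist":[0,0,0],"jaw":0.9},{"xyz":[0,0,0.2],"twist":[0,0,0],"jaw":0.9},{"xyz":[0,0,0.2],"twist":[0,0,0],"jaw":0.9},{"xyz":[0,0,0.2],"twist":[0,0,0],"jaw":0.9},{"xyz":[0,0,0],"twist":[0,0,0],"jaw":0}]}}

```text
clock: 9.9
eef_pos: [521.0, -7.8, 193.1]
orientation: [[-0.182, 0.983, 0.009], [0.983, 0.182, -0.0], [-0.002, 0.008, -1.0]]
ft_force: [0.6, -0.0, 0.4]
opening: 75.1
```

```bash
python3 - <<'E'
from h import *
for c in ["wrist","top"]:
    f=vision.grab_frame(c); cv2.imwrite(f"pics/f_{c}.png",f["color"])
    for n in ["cup_center","ball_center","key_axis"]:
        r=vision.landmark_of(c,n); print(c,n,[(round(a["score"],2),np.round(a["at"],1).tolist()) for a in r[:2]])
    P=cloud(f,np.ones((420,560),bool))
    for n,x,y,rr,z0,z1 in [("cup",518,-6,32,53,66),("ring",518,-6,46,18,26),("key",547,-161,26,104,125)]:
        q=P[(np.hypot(P[:,0]-x,P[:,1]-y)<rr)&(P[:,2]>z0)&(P[:,2]<z1)]
        if len(q)>5: print(n,len(q),cv2.minEnclosingCircle(q[:,:2].astype(np.float32)),q[:,2].mean())
s=readout.get_state(); print(s["clock"],s["eef_pos"],s["opening"],s["ft_force"])
E
```

```text
wrist cup_center [(0.58, [514.6, -4.7, 33.4])]
wrist ball_center []
wrist key_axis [(0.86, [548.6, -163.6, 88.9])]
cup 680 ((518.7836303710938, -9.584716796875), 28.306472778320312) 57.864073691469706
ring 3280 ((517.2095336914062, -6.544138431549072), 38.80459213256836) 22.001171093751065
key 9 ((543.6900634765625, -147.12835693359375), 3.8419864177703857) 104.83236231492977
top cup_center []
top ball_center [(0.44, [532.9, -93.1, 88.1]), (0.2, [546.7, -158.8, 93.6])]
top key_axis [(0.66, [546.8, -158.2, 93.4])]
key 162 ((548.5338745117188, -162.89732360839844), 15.112250328063965) 113.80467572785324
10.3 [517.50392165  -7.63463275 186.45403401] 44.096883777067596 [ 0.95637792 -0.46291203 -1.0181041 ]
```

View pics/f_wrist.png

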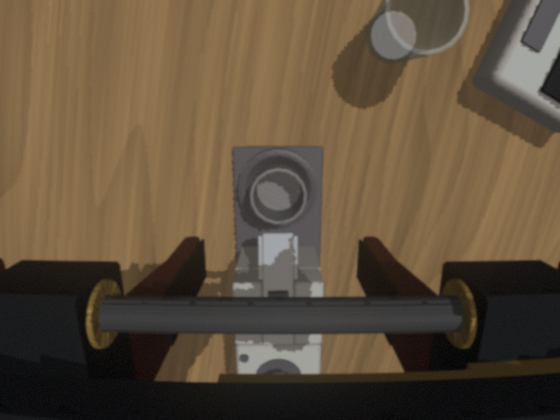

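The cup stands in the hollow at pixel (278,195), and its rim at 58 mm matches the seated height of 6+52. Next I'll go above the key with the fingers shut.

>>> {"api": "servo_tool", "payload": {"steps": [{"xyz":[0.024,-0.128,0],"twist":[0,0,0],"jaw":0},{"xyz":[0.024,-0.128,0],"twist":[0,0,0],"jaw":0},{"xyz":[0.024,-0.128,0],"twist":[0,0,0],"jaw":0},{"xyz":[0.024,-0.128,0],"twist":[0,0,0],"jaw":0},{"xyz":[0.024,-0.128,0],"twist":[0,0,0],"jaw":0},{"xyz":[0.024,-0.128,0],"twist":[0,0,0],"jaw":0},{"xyz":[0.024,-0.128,-0.05],"twist":[0,0,0],"jaw":0},{"xyz":[0.024,-0.128,-0.1],"twist":[0,0,0],"jaw":0},{"xyz":[0.024,-0.128,-0.1],"twist":[0,0,0],"jaw":0},{"xyz":[0.024,-0.128,-0.1],"twist":[0,0,0],"jaw":0},{"xyz":[0,0,-0.05],"twist":[0,0,0],"jaw":0},{"xyz":[0,0,0],"twist":[0,0,0],"jaw":0}]}}

```text
clock: 11.3
eef_pos: [545.6, -161.3, 137.3]
orientation: [[-0.18, 0.984, -0.004], [0.984, 0.18, 0.001], [0.002, -0.004, -1.0]]
ft_force: [0.4, 0.4, 0.9]
opening: 0.6
```

>>> {"api": "servo_tool", "payload": {"steps": [{"xyz":[0,0,0],"twist":[0,0,0],"jaw":0},{"xyz":[0,0,0],"twist":[0,0,0],"jaw":0},{"xyz":[0,0,0],"twist":[0,0,0],"jaw":0},{"xyz":[0,0,0],"twist":[0,0,0],"jaw":0}]}}

```text
clock: 11.63
eef_pos: [547.3, -160.8, 140.2]
orientation: [[-0.183, 0.983, 0.001], [0.983, 0.183, -0.0], [-0.0, 0.001, -1.0]]
ft_force: [-0.0, -0.1, -0.1]
opening: 0.6
```

```bash
python3 - <<'E'
from h import *
F=[];Z=[]
for i in range(8):
    f=vision.grab_frame("scene"); s=readout.get_state(); F.append(s["ft_force"]); Z.append(s["eef_pos"])
cv2.imwrite("pics/g.png",cv2.resize(f["color"],None,fx=1.4,fy=1.4))
print(np.mean(F,0),np.std(F,0),np.mean(Z,0),np.std(Z,0),s["clock"],s["opening"])
E
```

```text
[ 0.33047925 -0.02307789  0.11189044] [0.60235105 0.36906926 0.44986007] [ 547.15833887 -161.07681768  139.84639707] [0.09629544 0.13881396 0.18578043] 12.0333 0.5949063223512094
```

View pics/g.png

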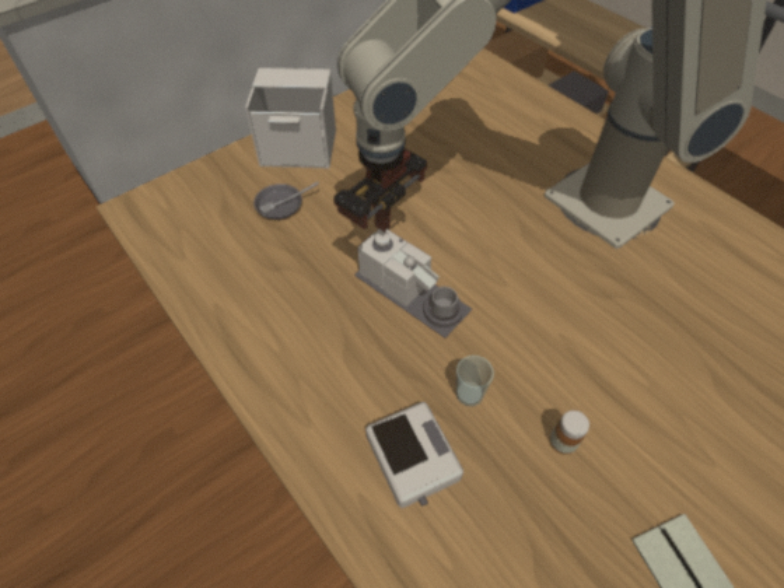

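Scene view: the cup is seated at (443,303), the ball is still behind the gate at (410,262), and the fingers are above the key. Now I'll feel for the cap.

>>> {"api": "servo_tool", "payload": {"steps": [{"xyz":[0,0,-0.08],"twist":[0,0,0],"jaw":0},{"xyz":[0,0,-0.05],"twist":[0,0,0],"jaw":0},{"xyz":[0,0,-0.03],"twist":[0,0,0],"jaw":0},{"xyz":[0,0,-0.008],"twist":[0,0,0],"jaw":0},{"xyz":[0,0,0],"twist":[0,0,0],"jaw":0},{"xyz":[0,0,0],"twist":[0,0,0],"jaw":0}]}}

```text
clock: 12.53
eef_pos: [547.0, -161.3, 119.2]
orientation: [[-0.182, 0.983, -0.0], [0.983, 0.182, 0.0], [0.0, -0.0, -1.0]]
ft_force: [0.1, -0.5, 0.1]
opening: 0.3
```

>>> {"api": "servo_tool", "payload": {"steps": [{"xyz":[0,0,-0.009],"twist":[0,0,0],"jaw":0},{"xyz":[0,0,-0.008],"twist":[0,0,0],"jaw":0},{"xyz":[0,0,0],"twist":[0,0,0],"jaw":0}]}}

```text
clock: 12.78
eef_pos: [547.0, -161.3, 117.3]
orientation: [[-0.182, 0.983, 0.0], [0.983, 0.182, -0.0], [-0.0, 0.0, -1.0]]
ft_force: [-0.2, -0.5, -1.1]
opening: 0.4
```

>>> {"api": "servo_tool", "payload": {"steps": [{"xyz":[0,0,-0.009],"twist":[0,0,0],"jaw":0},{"xyz":[0,0,0],"twist":[0,0,0],"jaw":0},{"xyz":[0,0,0],"twist":[0,0,0],"jaw":0}]}}

```text
clock: 13.03
eef_pos: [547.0, -161.3, 116.2]
orientation: [[-0.182, 0.983, -0.0], [0.983, 0.182, 0.0], [0.0, -0.0, -1.0]]
ft_force: [0.6, -0.3, -0.3]
opening: 0.2
```

>>> {"api": "servo_tool", "payload": {"steps": [{"xyz":[0,0,-0.009],"twist":[0,0,0],"jaw":0},{"xyz":[0,0,0],"twist":[0,0,0],"jaw":0},{"xyz":[0,0,0],"twist":[0,0,0],"jaw":0}]}}

```text
clock: 13.28
eef_pos: [547.0, -161.2, 115.1]
orientation: [[-0.182, 0.983, -0.0], [0.983, 0.182, 0.0], [0.0, -0.0, -1.0]]
ft_force: [-0.3, -0.3, -0.6]
opening: 0.8
```

>>> {"api": "servo_tool", "payload": {"steps": [{"xyz":[0,0,-0.009],"twist":[0,0,0],"jaw":0},{"xyz":[0,0,0],"twist":[0,0,0],"jaw":0},{"xyz":[0,0,0],"twist":[0,0,0],"jaw":0}]}}

```text
clock: 13.53
eef_pos: [547.0, -161.3, 114.0]
orientation: [[-0.182, 0.983, 0.0], [0.983, 0.182, 0.0], [0.0, 0.0, -1.0]]
ft_force: [-0.2, -0.1, 0.0]
opening: 0.5
```

>>> {"api": "servo_tool", "payload": {"steps": [{"xyz":[0,0,-0.009],"twist":[0,0,0],"jaw":0},{"xyz":[0,0,0],"twist":[0,0,0],"jaw":0},{"xyz":[0,0,0],"twist":[0,0,0],"jaw":0}]}}

```text
clock: 13.78
eef_pos: [547.1, -161.3, 113.1]
orientation: [[-0.182, 0.983, 0.0], [0.983, 0.182, -0.0], [-0.0, 0.0, -1.0]]
ft_force: [-0.9, -0.7, 1.0]
opening: 0.4
```

>>> {"api": "servo_tool", "payload": {"steps": [{"xyz":[0,0,-0.009],"twist":[0,0,0],"jaw":0},{"xyz":[0,0,0],"twist":[0,0,0],"jaw":0},{"xyz":[0,0,0],"twist":[0,0,0],"jaw":0}]}}

```text
clock: 14.03
eef_pos: [547.0, -161.3, 112.0]
orientation: [[-0.182, 0.983, 0.0], [0.983, 0.182, -0.0], [-0.0, 0.0, -1.0]]
ft_force: [-0.3, -0.2, 1.1]
opening: 0.1
```

>>> {"api": "servo_tool", "payload": {"steps": [{"xyz":[0,0,-0.009],"twist":[0,0,0],"jaw":0},{"xyz":[0,0,0],"twist":[0,0,0],"jaw":0},{"xyz":[0,0,0],"twist":[0,0,0],"jaw":0}]}}

```text
clock: 14.28
eef_pos: [547.1, -161.3, 110.8]
orientation: [[-0.182, 0.983, 0.0], [0.983, 0.182, -0.0], [-0.0, 0.0, -1.0]]
ft_force: [-0.2, 0.2, 1.8]
opening: 0.5
```

Contact came at about 113.3 mm, so the halfway stop should be near 109.3 mm. I'll use finer steps from here.

>>> {"api": "servo_tool", "payload": {"steps": [{"xyz":[0,0,-0.006],"twist":[0,0,0],"jaw":0},{"xyz":[0,0,0],"twist":[0,0,0],"jaw":0},{"xyz":[0,0,0],"twist":[0,0,0],"jaw":0}]}}

```text
clock: 14.53
eef_pos: [547.1, -161.3, 110.1]
orientation: [[-0.182, 0.983, 0.0], [0.983, 0.182, -0.0], [-0.0, 0.0, -1.0]]
ft_force: [-1.0, -0.3, 2.1]
opening: 0.3
```

>>> {"api": "servo_tool", "payload": {"steps": [{"xyz":[0,0,-0.004],"twist":[0,0,0],"jaw":0},{"xyz":[0,0,0],"twist":[0,0,0],"jaw":0},{"xyz":[0,0,0],"twist":[0,0,0],"jaw":0}]}}

```text
clock: 14.78
eef_pos: [547.1, -161.4, 109.9]
orientation: [[-0.182, 0.983, 0.0], [0.983, 0.182, -0.0], [-0.0, 0.0, -1.0]]
ft_force: [-0.3, -0.5, 4.0]
opening: 0.3
```

```bash
python3 - <<'E'
from h import *
F=[];Z=[]
for i in range(6):
    vision.grab_frame("top"); s=readout.get_state(); F.append(s["ft_force"][2]); Z.append(s["eef_pos"][2])
print(np.round(F,2),np.mean(F),np.mean(Z),s["clock"])
E
```

```text
[5.12 4.79 4.85 4.84 4.93 4.71] 4.8749609668155545 109.81463669166584 15.0833
```

The 4.9 N reading is steady, so the key is resting on the halfway stop. I'll hold it there.

>>> {"api": "servo_tool", "payload": {"steps": [{"xyz":[0,0,0],"jaw":0,"twist":[0,0,0]},{"xyz":[0,0,0],"jaw":0,"twist":[0,0,0]},{"xyz":[0,0,0],"jaw":0,"twist":[0,0,0]},{"xyz":[0,0,0],"jaw":0,"twist":[0,0,0]},{"xyz":[0,0,0],"jaw":0,"twist":[0,0,0]},{"xyz":[0,0,0],"jaw":0,"twist":[0,0,0]},{"xyz":[0,0,0],"jaw":0,"twist":[0,0,0]},{"xyz":[0,0,0],"jaw":0,"twist":[0,0,0]},{"xyz":[0,0,0],"jaw":0,"twist":[0,0,0]},{"xyz":[0,0,0],"jaw":0,"twist":[0,0,0]},{"xyz":[0,0,0],"jaw":0,"twist":[0,0,0]},{"xyz":[0,0,0],"jaw":0,"twist":[0,0,0]}]}}

```text
clock: 16.08
eef_pos: [547.1, -161.4, 109.8]
orientation: [[-0.182, 0.983, 0.0], [0.983, 0.182, -0.0], [-0.0, 0.0, -1.0]]
ft_force: [-0.5, -0.5, 5.5]
opening: 0.6
```

>>> {"api": "servo_tool", "payload": {"steps": [{"xyz":[0,0,0],"jaw":0,"twist":[0,0,0]},{"xyz":[0,0,0],"jaw":0,"twist":[0,0,0]},{"xyz":[0,0,0],"jaw":0,"twist":[0,0,0]},{"xyz":[0,0,0],"jaw":0,"twist":[0,0,0]},{"xyz":[0,0,0],"jaw":0,"twist":[0,0,0]},{"xyz":[0,0,0],"jaw":0,"twist":[0,0,0]},{"xyz":[0,0,0],"jaw":0,"twist":[0,0,0]},{"xyz":[0,0,0],"jaw":0,"twist":[0,0,0]},{"xyz":[0,0,0],"jaw":0,"twist":[0,0,0]},{"xyz":[0,0,0],"jaw":0,"twist":[0,0,0]}]}}

```text
clock: 16.92
eef_pos: [547.1, -161.4, 109.8]
orientation: [[-0.182, 0.983, 0.0], [0.983, 0.182, -0.0], [-0.0, 0.0, -1.0]]
ft_force: [-0.9, -0.4, 5.6]
opening: 0.7
```

```bash
python3 - <<'E'
from h import *
f=vision.grab_frame("scene"); s=readout.get_state()
r=vision.landmark_of("scene","ball_center"); print([(round(a["score"],2),np.round(a["at"],1).tolist()) for a in r[:3]],s["ft_force"],s["eef_pos"],s["clock"])
cv2.imwrite("pics/h.png",cv2.resize(f["color"][150:250,240:350],None,fx=5,fy=5))
E
```

```text
[(0.37, [536.7, -91.5, 92.7])] [-0.61943123 -0.77512164  5.46888894] [ 547.14024889 -161.36936919  109.80401059] 16.9667
```

View pics/h.png

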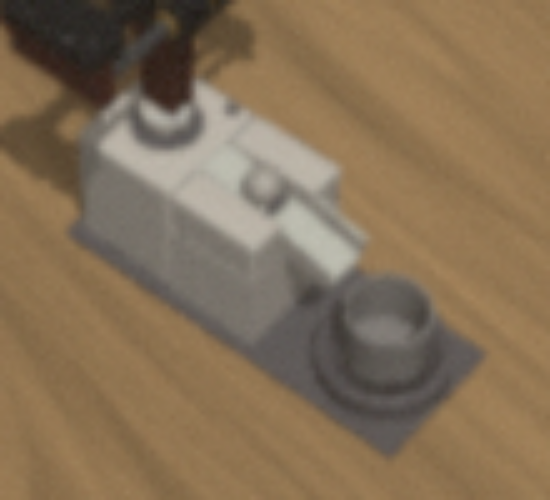

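The ball still sits behind the gate and the cup is seated. The hold lasted 2 s at about 5 N. Now I'll press fully down.

>>> {"api": "servo_tool", "payload": {"steps": [{"xyz":[0,0,-0.02],"twist":[0,0,0],"jaw":0},{"xyz":[0,0,-0.02],"twist":[0,0,0],"jaw":0},{"xyz":[0,0,-0.02],"twist":[0,0,0],"jaw":0},{"xyz":[0,0,-0.01],"twist":[0,0,0],"jaw":0},{"xyz":[0,0,0],"twist":[0,0,0],"jaw":0},{"xyz":[0,0,0],"twist":[0,0,0],"jaw":0},{"xyz":[0,0,0],"twist":[0,0,0],"jaw":0},{"xyz":[0,0,0],"twist":[0,0,0],"jaw":0}]}}

```text
clock: 17.68
eef_pos: [547.5, -161.6, 102.4]
orientation: [[-0.182, 0.983, 0.001], [0.983, 0.182, -0.001], [-0.001, 0.001, -1.0]]
ft_force: [-3.9, -0.7, 15.0]
opening: 0.6
```

>>> {"api": "servo_tool", "payload": {"steps": [{"xyz":[0,0,-0.006],"twist":[0,0,0],"jaw":0},{"xyz":[0,0,0],"twist":[0,0,0],"jaw":0},{"xyz":[0,0,0],"twist":[0,0,0],"jaw":0},{"xyz":[0,0,0],"twist":[0,0,0],"jaw":0},{"xyz":[0,0,0],"twist":[0,0,0],"jaw":0},{"xyz":[0,0,0],"twist":[0,0,0],"jaw":0},{"xyz":[0,0,0],"twist":[0,0,0],"jaw":0},{"xyz":[0,0,0],"twist":[0,0,0],"jaw":0},{"xyz":[0,0,0],"twist":[0,0,0],"jaw":0},{"xyz":[0,0,0],"twist":[0,0,0],"jaw":0}]}}

```text
clock: 18.52
eef_pos: [547.6, -161.7, 102.2]
orientation: [[-0.182, 0.983, 0.001], [0.983, 0.182, -0.001], [-0.001, 0.001, -1.0]]
ft_force: [-4.9, -0.8, 18.1]
opening: 0.4
```

```bash
python3 - <<'E'
from h import *
f=vision.grab_frame("scene"); s=readout.get_state()
r=vision.landmark_of("scene","ball_center"); print([(round(a["score"],2),np.round(a["at"],1).tolist()) for a in r[:3]],s["ft_force"],s["eef_pos"],s["clock"])
cv2.imwrite("pics/i.png",cv2.resize(f["color"][150:250,240:350],None,fx=5,fy=5))
E
```

```text
[] [-5.09579291 -0.28698806 17.66882916] [ 547.61504291 -161.68902947  102.21870594] 18.5667
```

View pics/i.png

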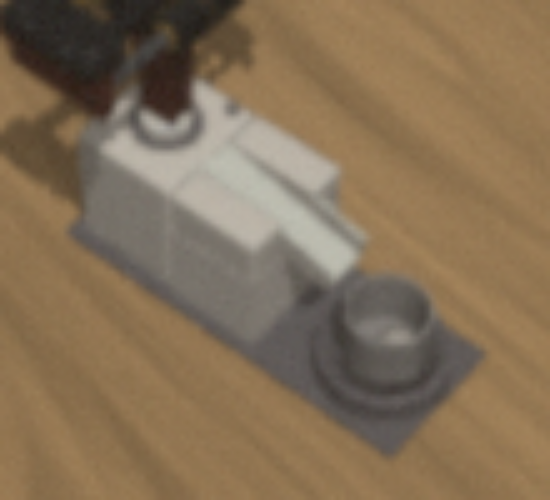

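The chute is empty, the key is fully down at 18 N on the end stop, and something white shows in the cup at (400,335). I'll let the key up and check from above.

>>> {"api": "servo_tool", "payload": {"steps": [{"xyz":[0,0,0.04],"twist":[0,0,0],"jaw":0},{"xyz":[0,0,0.05],"twist":[0,0,0],"jaw":0},{"xyz":[0,0,0.1],"twist":[0,0,0],"jaw":0},{"xyz":[0,0,0.15],"twist":[0,0,0],"jaw":0},{"xyz":[-0.1,0.15,0.2],"twist":[0,0,0],"jaw":0},{"xyz":[-0.1,0.2,0.2],"twist":[0,0,0],"jaw":0},{"xyz":[-0.1,0.2,0.15],"twist":[0,0,0],"jaw":0},{"xyz":[-0.1,0.2,0.1],"twist":[0,0,0],"jaw":0},{"xyz":[0,0,0],"twist":[0,0,0],"jaw":0},{"xyz":[0,0,0],"twist":[0,0,0],"jaw":0},{"xyz":[0,0,0],"twist":[0,0,0],"jaw":0}]}}

```text
clock: 19.53
eef_pos: [499.1, -71.4, 219.2]
orientation: [[-0.182, 0.983, 0.0], [0.983, 0.182, -0.0], [-0.0, 0.0, -1.0]]
ft_force: [-0.1, 0.1, 0.7]
opening: 0.3
```

```bash
python3 - <<'E'
from h import *
for c in ["wrist","scene"]:
    f=vision.grab_frame(c)
    if c=="wrist": cv2.imwrite("pics/j.png",f["color"])
    for n in ["ball_center","cup_center"]:
        r=vision.landmark_of(c,n); print(c,n,[(round(a["score"],2),np.round(a["at"],1).tolist()) for a in r[:2]])
    P=cloud(f,np.ones((420,560),bool))
    for n,x,y,rr,z0,z1 in [("cup rim",517,-6,27,54,64),("inside",517,-6,20,10,50),("key",547,-161,16,100,125)]:
        q=P[(np.hypot(P[:,0]-x,P[:,1]-y)<rr)&(P[:,2]>z0)&(P[:,2]<z1)]
        if len(q)>5: print(c,n,len(q),cv2.minEnclosingCircle(q[:,:2].astype(np.float32)),np.percentile(q[:,2],[5,50,98]))
s=readout.get_state(); print(s["clock"],s["ft_force"],s["eef_pos"])
E
```

```text
wrist ball_center [(0.7, [516.1, 1.1, 31.9])]
wrist cup_center [(0.57, [515.3, -5.5, 35.1])]
wrist cup rim 600 ((518.1834716796875, -6.1379547119140625), 24.909698486328125) [55.81949765 58.21520213 59.997678  ]
wrist inside 1285 ((516.986328125, -6.016758918762207), 19.9876708984375) [21.46362825 23.044277   44.23729406]
scene ball_center []
scene cup_center [(0.82, [517.7, -7.0, 32.8])]
scene cup rim 69 ((519.0841064453125, -6.141409397125244), 25.63541603088379) [54.27031848 57.58671486 62.02847372]
scene inside 100 ((516.4578247070312, -6.350012302398682), 19.49407958984375) [20.6108774  33.84979507 48.44853699]
scene key 77 ((548.9091796875, -161.51370239257812), 15.101710319519043) [106.49953976 114.45876006 117.17074405]
19.8333 [0.15089819 0.62932275 0.28652502] [498.98317058 -71.80145748 218.67411448]
```

View pics/j.png

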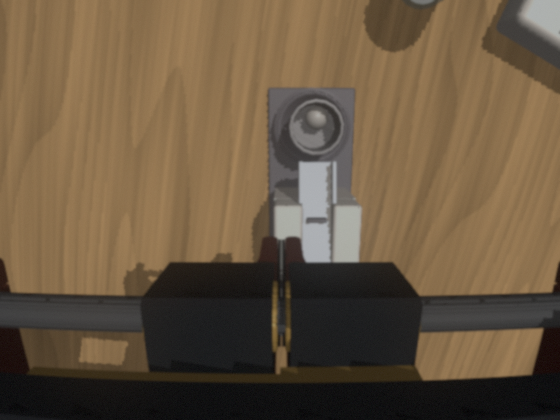

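The ball lies in the cup at pixel (316,119), and the cup is seated with its rim centred at (518.2,−6.1) and 58 mm high. The key top is back at about 114 mm, and the arm touches nothing. I'll hand it in.

```bash
python3 -c "
from h import *
print(order.hand_in())"
```

```text
the job is handed in; nothing more can be done
None
```

The cup is seated in the dispenser's hollow with the ball in it, and the job is handed in at about 20 s of the allowed 51 s.

**What I did:**
- I placed and released the cup in the hollow.
- I found the unpressed cap at about 113 mm by touch and held the key on its halfway stop at about 5 N for just over 2 s. The ball did not roll.
- I then pressed it fully down, reaching 18 N on the end stop, and let it come back up.

**Last checks:**
- **Cup:** its rim centre is at (518.2, −6.1) and 58 mm high, within about 0.5 mm of the measured seat (517.8, −6.2) and at the seated height.
- **Ball:** the wrist camera places it in the cup, about 7 mm from the cup's axis and 32 mm above the shelf. The scene camera reported no ball.
- **Key:** the cap top reads about 114 mm, which matches its unpressed height. The camera cannot confirm the 1 mm limit directly.
- **Arm:** it hangs clear with about zero force.
- **Other objects:** I saw nothing disturbed in the pictures, but I did not re-measure the bottle, tumbler, monitor or dish at the end.

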